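Clear the lever press, release its catch and hold the brooch down

ROBOT

A 7-joint arm with a two-finger parallel gripper is mounted at the origin on the work surface. World frame = base frame: x ahead of the robot, y to its left, z up, the work surface at z = 0. Lengths are in m, angles in rad, forces in N, time in s.
With the tool pointing down it reaches from about 0.4 to 0.75 m from the base axis. Payload 19.5 kg.
Tool frame: the origin (TCP) lies between the finger pads, 19 mm behind the fingertips; this is the grasp point; z points along the fingers, y is the line along which they close (so a half turn about z gives the same grasp; the last joint's range is limited). The gripper opens to 85 mm and grips with 20 to 120 N. Pads are 22 mm wide; open, the fingers measure 114 mm over their backs; the gripper's body (76 mm by 85 mm) begins 54 mm behind the grasp point. The pads swing forward as they close: fully open they stand 13 mm farther back than shut.
Start: joints at [1.19, 0.707, -0.028, 1.485, 0.022, 0.951, -0.075], TCP at [0.191, -0.542, 0.25] pointing down, gripper open.
Joint ranges: [-2.71, 2.71], [-0.32, 2.16], [-1.57, 1.52], [0, 2.45], [-1.46, 4.6], [0, 2.02], [-2.83, 2.83]. Speed limits (rad/s): [1.89, 1.89, 2.57, 2.57, 3.01, 3.01, 3.01].

INTERFACE

Orientations are given as [roll, pitch, yaw] about the fixed x, y, z axes, in that order (R = Rz(yaw) Ry(pitch) Rx(roll)).
In Python, from rig import robot gives the robot as it stands.
- The arm moves only by the tool drive_tool, never from a script. Its argument "increments" is a list of rows, each a list of 3 entries, a list of its own where there are three numbers: the opening, from 0 (shut) to 1 (fully open), then the shift along the world's x, y, z each as a share of 0.2 m, from -1 to 1, then the turn about the world's z as a share of 180 degrees, from -1 to 1. A call has exactly 5 rows; each row is the pose to reach, as a shift and turn from the pose commanded when the call began, turning the shorter way round; what a row does not reach only later rows make up. A row lasts 1/8 s, in which the tool goes at most 62.5 mm and 10.7 degrees, less where a joint would pass 70% of its speed; a pose out of reach is approached as far as the arm can. A call with a number of a shift or a turn outside -1 to 1 is refused whole. A call with a gripper value outside its range is refused whole. The fingers move at their own pace and stop on an object; "newtons" is the grip in N (left out, the last holds). Time passes only in rows, so rows that repeat a pose let the fingers close, or fill a call up. It gives the time, the measured TCP pose, the force, the opening and the grip force at its end, in the units of the state.
- robot.get_state(): the state, without advancing time (a new reading comes with each control period).
- robot.snapshot(name): name is "scene" or "top" or "wrist"; returns (picture, depth): 420x560x3 uint8, blue, green, red; 420x560 float32, m along the optical axis (not along the pixel's ray), 0 where there is no reading.
- robot.get_calibration(name): a dict with "fx", "fy", "cx", "cy" (pixels), "pose" (4x4, takes a point from camera to world coordinates). Camera axes: x right, y up, looking along -z (the intrinsics and any distortion apply to the point x, -y, -z); pixel columns grow to the right and rows downward; lengths in m; the calibration is good to about 2 mm. A picture is of the moment at which its call begins: read the wrist's pose just before it. get_calibration takes no time and is no camera call; for the wrist camera it gives the pose at the moment of the call.
- robot.job_done(): hands the job in; it is judged then, once.
The state is a dict: "time_s": time; "joint_positions": joint angles; "dq": joint speeds; "joint_torque": joint torques, N m; "eef_pos": TCP position; "ee_rot": TCP orientation; "contact_force": force on the tool from outside, world axes, zero at the start; "torque": the same for the moment, N m; "finger_gap": finger opening in m; "finger_force": force on a finger pad.
Only numpy, scipy, OpenCV 4.12 (cv2) and the standard library are available. Lean on these libraries where they do the work, as an engineer would, in place of code of your own. Each camera call takes 0.05 s, during which the arm holds its last target. There are 200 camera calls.

TASK

First clear the two blue offcuts from the bed of the lever press into the orange scrap bin. Then flip the press's red safety catch over sideways, away from the lever, until it is fully open, and only after that take hold of the lever's black crossbar and pull it towards you (the robot's side) as far as it goes, to press the brooch while its glue sets. Finish while still holding the lever down against its spring by the crossbar (do not let go), and leave everything else where it stands.

Things in the scene. Friction and masses are not known exactly. Their poses are not given: they have to be found in the camera images.
- press: lever press fixed to the bench. Origin: at bench level, straight under the lever's pivot; z up, x to the rear (away from the robot), y to the left. Its grey bed plate, 15 mm thick, reaches x -220 to +70, y -150 to +150 mm. Dark cheeks carry the lever (x -25 to 68, y -27 to 27, up to z 90)
- press_pivot (a point): middle of the lever's pivot axis, which runs along the press's y: x 0, y 0, z 70 mm in the press's frame
- press_nest (a point): top centre of the round blue brooch in the brass nest (50 mm across, fixed on the bed): x -73, y 0, z 38 mm in the press's frame. Above it hovers the lever's short blue nose with a rubber pad (at the start x about -68, y within 12, z 85 to 115)
- press_lever: the press's whole lever; origin on its pivot axis (70 mm above the bench), steel shaft 14 mm thick rising to the black crossbar; its frame turns with it and matches the press's when the lever is up
- crossbar (a point): black round crossbar of the lever, 18 mm thick, 80 mm long along the press's y; this point is its centre, 150 mm from the pivot axis. In the press's frame at x +22, z 218 mm when the lever is up, about x -78, z 198 at the stop. Can be gripped from above, fingers before and behind it (it may turn in the grip)
- lever_angle (a joint): lever angle, rad: 0 up (leaning 0.15 to the rear), grows as the handle is pulled towards the robot (press's -x) on its arc; stop at 0.70, pad on the brooch. A spring returns it to 0 if let go; at the handle 2 N at first, 9 N at the stop. With the catch closed a pin on the lever's left side (z 129 mm, reaching to y 84) is blocked after about 0.05
- catch_knob (a point): centre of the red ball, 22 mm across, on the 10 mm thick red stem of the safety catch. A short red finger on the catch points right, in front of the lever's pin
- catch_pivot (a point): pivot of the catch, axis along the press's x: x -5, y 100, z 130 mm in the press's frame. The ball's centre is 70 mm from it, straight above when closed. A dark post stands behind and below it
- press_catch (a joint): catch angle, rad: 0 closed (ball above its pivot; it starts at 0 to 0.15), grows as the ball is flipped to the left (press's +y) and down; stop at 1.10 (fully open). Friction holds it where it is left; about 2 N at the ball moves it
- offcut_a: loose blue resin offcut on the press's bed, bar 54 (its x) by 24 (its y) by 18 mm high with a step 13 mm long rising to 27 mm at its +x end; 35 g. Origin: centre of underside. Grip across its y at the origin
- offcut_b: loose lighter-blue resin offcut on the press's bed, 49 mm long (its x -24 to +25, rounded at +x), 26 mm wide (its y), 22 mm high; 33 g. Origin: underside, mid-width. Grip across its y at the origin
- bin: orange open scrap bin fixed to the bench at one side, 160 (x) by 150 (y) by 85 mm high, wall 4 mm, floor 4 mm. Origin: centre of underside
- tray: black open tray with finished blue discs, beyond the press from the scrap bin (left if the bin is right, and so on), 160 (x) by 150 (y) by 30 mm high, fixed; not for scrap. Origin: centre of underside
- gauge: brass cylinder 28 mm across, 30 mm high, standing on the right rear of the press's bed; must stay. Origin: centre of underside
- glue: white bottle with orange cap, 36 mm across, 110 mm high, on the bench; bystander. Origin: centre of underside
- beads: amber glass jar with steel cap, 52 mm across, 60 mm high, on the bench; bystander. Origin: centre of underside
- tape: roll of masking tape lying flat, 90 mm across, 24 mm high; bystander. Origin: centre of underside
- pliers: small pliers with blue grips lying on the bench at the far left, about 140 mm long, 12 mm high; bystander. Origin: under the joint, jaws to its +x
- driver: screwdriver 150 mm long lying on the bench at the right of the press; bystander. Origin: on its underside, x along the tool

How it is judged:
On the way, in this order (a step that is already met when the one before it is completed fails the run):
1. both offcuts lie in the scrap bin, let go, with the catch and lever not yet worked (x of offcut_a in the frame of bin between -0.078 and 0.078 m and y of offcut_a in the frame of bin between -0.073 and 0.073 m and z of each of offcut_a, offcut_b in the frame of bin below 0.07 m and linear speed of each of offcut_a, offcut_b below 0.05 m/s and contact force between the fingers and offcut_a below 0.2 N and x of offcut_b in the frame of bin between -0.078 and 0.078 m and y of offcut_b in the frame of bin between -0.073 and 0.073 m and contact force between the fingers and offcut_b below 0.2 N and value of joint press_catch below 0.4 rad and value of joint lever_angle below 0.12 rad), for 0.2 s.
2. the safety catch is open, the lever still up (value of joint press_catch above 0.85 rad and value of joint lever_angle below 0.15 rad), for 0.2 s.
3. the lever is pulled down and held by its crossbar (value of joint lever_angle above 0.6 rad and contact force between the fingers and press_lever above 1 N and distance between the grasp point and crossbar below 0.07 m), for 0.3 s.
At the end, for the whole second after the job is handed in: Both offcuts rest inside the scrap bin; the catch is open beyond 0.85 rad; the lever is steady beyond 0.60 rad (stop at 0.70), held there by the fingers (more than 1 N) at its crossbar (TCP within 70 mm of its centre) (all of step 3 and x of offcut_a in the frame of bin between -0.078 and 0.078 m and y of offcut_a in the frame of bin between -0.073 and 0.073 m and z of each of offcut_a, offcut_b in the frame of bin below 0.07 m and linear speed of each of offcut_a, offcut_b below 0.05 m/s and contact force between the fingers and offcut_a below 0.2 N and x of offcut_b in the frame of bin between -0.078 and 0.078 m and y of offcut_b in the frame of bin between -0.073 and 0.073 m and contact force between the fingers and offcut_b below 0.2 N and value of joint press_catch above 0.85 rad and velocity of joint lever_angle between -0.1 and 0.1 rad/s); the arm keeps its last pose, push and grip.
It fails at once if the lever is forced while its catch is still closed (value of joint lever_angle above 0.2 rad and value of joint press_catch below 0.4 rad).
It fails at once if a bystander was disturbed (moved more than 40 mm) (distance of any of gauge, glue, beads, tape, pliers, driver from where it was at the start of the episode above 0.04 m).
It also fails if it takes over 70 s, if anything falls off the work surface, if the arm or the gripper's body presses on something with over 40 N, if the wrist force passes 120 N, or if a joint passes its speed limit or range.

## Working session

There is one attempt and no reset: what is moved stays moved. The work goes in short steps, Python scripts to look and compute and a tool call to move; the robot and the scene stay as the last step left them, time stands still between calls to the robot, and variables do not carry over. Pictures are saved under pics/ and viewed, at most 10 in all, crops included, and the job is handed in when it is done.

Besides the shell and the picture viewer there is one more tool, called after ">>>" as name([rows], argument=value, ...), one row to a line, values as JSON. drive_tool: Moves the arm, as the interface text tells. Its arguments: {"type":"object","properties":{"increments":{"type":"array","items":{"type":"array"}},"newtons":{"type":"number"}},"required":["increments"]}

```bash
ls; mkdir -p pics; python3 - <<'E'
from rig import robot
import cv2,numpy as np
for n in("top","scene"):
    p,d=robot.snapshot(n);c=robot.get_calibration(n)
    cv2.imwrite(f"pics/{n}0.png",p);np.save(f"pics/{n}0.npy",d)
    print(n,{k:(np.round(v,3).tolist() if k=="pose" else v) for k,v in c.items()})
s=robot.get_state();print(s)
E
```

```text
pics
top {'fx': 388.17283449431045, 'fy': 388.17283449431045, 'cx': 285.0934980503307, 'cy': 201.11160369659092, 'pose': [[0.012, 0.991, -0.132, 0.446], [-1.0, 0.01, -0.014, -0.012], [-0.013, 0.132, 0.991, 1.254], [0.0, 0.0, 0.0, 1.0]]}
scene {'fx': 387.46881750991014, 'fy': 387.46881750991014, 'cx': 288.25407412552164, 'cy': 212.76272548621034, 'pose': [[0.579, -0.601, 0.551, 1.183], [0.815, 0.429, -0.389, -0.396], [-0.002, 0.675, 0.738, 0.938], [0.0, 0.0, 0.0, 1.0]]}
{'time_s': 0.1, 'joint_positions': array([ 1.19029499,  0.70702006, -0.02760999,  1.48492282,  0.021962  ,
        0.95091583, -0.07547592]), 'dq': array([-0.00218393, -0.00239478,  0.00037974, -0.00061674, -0.00070099,
       -0.0008133 ,  0.00149154]), 'joint_torque': array([ 2.69282064e-03, -8.84293270e+01,  1.23729508e+00, -2.36454356e+01,
        1.70858041e-02,  5.12995568e-03,  1.51811205e-04]), 'eef_pos': array([ 0.19104169, -0.54211273,  0.24959308]), 'ee_rot': array([-3.14062732e+00,  2.60348426e-06,  3.38796747e-01]), 'contact_force': array([-0.04543051,  0.1415726 ,  0.52584581]), 'torque': array([-0.03948851, -0.01588341, -0.03151969]), 'finger_force': 0.0, 'finger_gap': 0.08545636028920009}
```

View pics/top0.png

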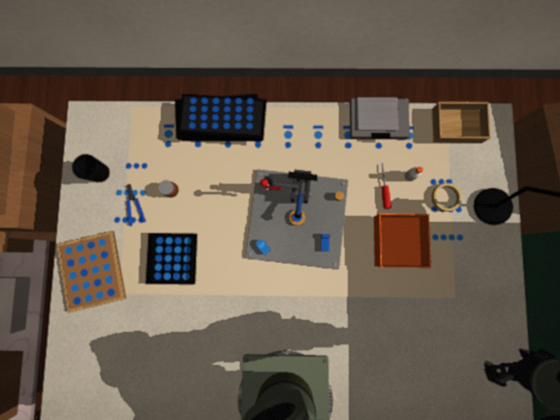

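View pics/scene0.png

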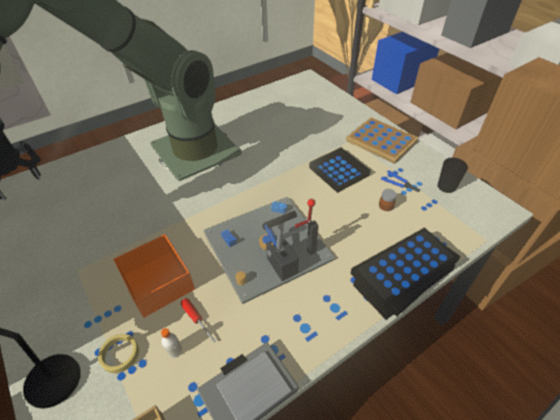

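The top view shows the press bed around (245–348, 170–268), the offcuts at about (262,246) and (325,242), the bin at (403,240), the crossbar at about (302,175) and the red catch at about (266,184). The scene view agrees: red ball at (311,203), offcuts at (280,208) and (229,238). Next I measure them.

```bash
cat >h.py <<'E'
import numpy as np,cv2
from rig import robot
def ray(c,u,v):
    P=np.asarray(c["pose"]);d=P[:3,:3]@np.array([(u-c["cx"])/c["fx"],-(v-c["cy"])/c["fy"],-1.]);return P[:3,3],d
def plane(c,u,v,z):
    o,d=ray(c,u,v);return o+d*(z-o[2])/d[2]
def dep(c,u,v,z):
    o,d=ray(c,u,v);return o+d*z
def cloud(c,D):
    v,u=np.mgrid[:D.shape[0],:D.shape[1]];P=np.asarray(c["pose"])
    X=np.stack([(u-c["cx"])/c["fx"],-(v-c["cy"])/c["fy"],-np.ones(u.shape)],-1)*D[...,None]
    return X@P[:3,:3].T+P[:3,3]
def tri(a,b):
    (o1,d1),(o2,d2)=a,b
    t=np.linalg.lstsq(np.stack([d1,-d2],1),o2-o1,rcond=None)[0]
    p,q=o1+d1*t[0],o2+d2*t[1];return (p+q)/2,np.linalg.norm(p-q)
def masks(p):
    h=cv2.cvtColor(p,cv2.COLOR_BGR2HSV)
    f=lambda lo,hi:cv2.inRange(h,lo,hi)
    return dict(blue=f((95,120,60),(120,255,255)),red=f((0,150,60),(5,255,255))|f((172,150,60),(180,255,255)),
      orange=f((5,150,60),(14,255,255)),grey=f((0,0,40),(180,60,200)),dark=f((0,0,0),(180,255,45)))
E
python3 - <<'E'
from h import *
p=cv2.imread("pics/top0.png");D=np.load("pics/top0.npy");c=robot.get_calibration("top")
C=cloud(c,D);m=masks(p)
for k in("blue","red","orange"):
    n,l,s,ce=cv2.connectedComponentsWithStats(m[k])
    for i in range(1,n):
        x,y,w,h,a=s[i]
        if a>15 and 160<x<460 and 150<y<280:
            q=C[l==i];print(k,s[i].tolist(),np.round(np.median(q,0),3),"z90",np.round(np.percentile(q[:,2],90),3))
# plate: points with height 8..22mm
z=C[...,2];M=((z>.008)&(z<.022)).astype(np.uint8)
M[:, :235]=0;M[:,360:]=0;M[:160]=0;M[280:]=0
M=cv2.morphologyEx(M,cv2.MORPH_OPEN,np.ones((3,3)))
q=C[M>0];print("plate z",np.median(q[:,2]));r=cv2.minAreaRect((q[:,:2]*1000).astype(np.float32));print(r)
B=((z>.07)&(z<.1)).astype(np.uint8);B[:,:360]=0;B[:,440:]=0;B[:200]=0;B[280:]=0
q=C[B>0];print("bin",cv2.minAreaRect((q[:,:2]*1000).astype(np.float32)),np.median(q[:,2]))
cv2.imwrite("pics/c.png",cv2.resize(p[150:290,220:450],None,fx=3.4,fy=3.4,interpolation=cv2.INTER_CUBIC))
E
```

```text
blue [431, 180, 5, 4, 16] [ 0.681 -0.476  0.003] z90 0.005
blue [296, 194, 7, 21, 87] [ 0.594 -0.037  0.095] z90 0.108
blue [432, 207, 5, 4, 16] [ 0.593 -0.475  0.004] z90 0.004
blue [456, 207, 5, 5, 17] [ 0.592 -0.553  0.001] z90 0.005
blue [293, 216, 8, 5, 26] [ 0.551 -0.03   0.037] z90 0.101
blue [321, 234, 9, 17, 137] [ 0.48  -0.12   0.033] z90 0.042
blue [433, 235, 5, 5, 20] [ 0.501 -0.475  0.002] z90 0.005
blue [441, 235, 5, 5, 20] [ 0.501 -0.5    0.003] z90 0.005
blue [449, 235, 5, 5, 20] [ 0.502 -0.527  0.001] z90 0.004
blue [457, 235, 6, 5, 23] [ 0.502 -0.554  0.002] z90 0.005
blue [165, 237, 8, 8, 53] [0.481 0.379 0.007] z90 0.009
blue [174, 237, 8, 8, 49] [0.479 0.349 0.006] z90 0.009
blue [184, 237, 7, 8, 42] [0.482 0.32  0.006] z90 0.01
blue [256, 240, 14, 15, 128] [0.465 0.075 0.036] z90 0.039
blue [165, 246, 7, 7, 45] [0.453 0.379 0.006] z90 0.009
blue [174, 246, 8, 8, 50] [0.453 0.349 0.006] z90 0.01
blue [183, 246, 8, 7, 40] [0.454 0.321 0.007] z90 0.009
blue [164, 254, 8, 8, 50] [0.424 0.378 0.006] z90 0.009
blue [174, 255, 7, 7, 45] [0.425 0.348 0.006] z90 0.01
blu
[... 238 characters left out ...]
 8, 54] [0.368 0.379 0.006] z90 0.01
blue [173, 272, 8, 8, 49] [0.368 0.348 0.007] z90 0.011
blue [182, 273, 8, 7, 45] [0.369 0.32  0.006] z90 0.009
red [260, 179, 22, 11, 98] [0.634 0.056 0.157] z90 0.209
red [382, 186, 9, 23, 164] [ 0.626 -0.316  0.024] z90 0.027
orange [416, 167, 7, 6, 30] [ 0.698 -0.396  0.108] z90 0.113
orange [168, 184, 10, 13, 46] [0.635 0.36  0.032] z90 0.037
orange [374, 213, 57, 55, 2955] [ 0.49  -0.366  0.005] z90 0.077
plate z 0.014759105535613326
((555.3878784179688, -33.73054504394531), (300.21923828125, 290.5147705078125), 83.70287322998047)
bin ((486.591796875, -354.68408203125), (158.66458129882812, 151.7122039794922), 0.5336773991584778) 0.08288376813660836
```

View pics/c.png

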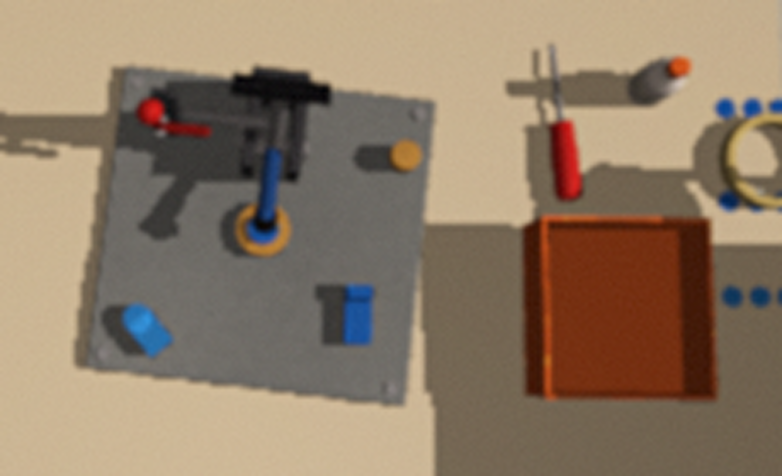

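The crop shows the press yawed about -6°, offcut_a (step to the rear) at crop (358,315), offcut_b (rounded end to the rear left) at (147,330) and the bin clear on the right. Next I move over for a wrist view.

>>> drive_tool([
  [1,[0.2,0.2,0.1],-0.03],
  [1,[0.4,0.4,0.15],-0.06],
  [1,[0.6,0.6,0.2],-0.09],
  [1,[0.8,0.8,0.25],-0.108],
  [1,[1,1,0.25],-0.108],
], newtons=30)

```text
time_s: 0.72
eef_pos: [0.3923, -0.3409, 0.3005]
ee_rot: [3.141, -0.001, -0.001]
contact_force: [0.6, -0.3, 0.0]
finger_gap: 0.0852
finger_force: 0.0
```

>>> drive_tool([
  [1,[0.05,0.25,0],0],
  [1,[0.1,0.5,0],0],
  [1,[0.15,0.75,0],0],
  [1,[0.2,1,0],0],
  [1,[0.2,1,0],0],
])

```text
time_s: 1.35
eef_pos: [0.4318, -0.1389, 0.2999]
ee_rot: [-3.14, 0.0, 0.005]
contact_force: [-1.4, -0.7, -0.6]
finger_gap: 0.0852
finger_force: 0.0
```

```bash
python3 - <<'E'
from h import *
s=robot.get_state();print(s["time_s"],s["eef_pos"],s["ee_rot"],s["joint_positions"])
c=robot.get_calibration("wrist");print(np.round(c["pose"],3).tolist(),c["fx"],c["cx"],c["cy"])
p,d=robot.snapshot("wrist");cv2.imwrite("pics/w1.png",p);np.save("pics/w1.npy",d);np.save("pics/w1c.npy",c,allow_pickle=True)
E
```

```text
1.35 [ 0.4317544  -0.13893291  0.29990262] [-3.14026674e+00  1.04239443e-04  4.90031308e-03] [ 0.16346028  0.46652129  0.12637025  1.81963856 -0.07647945  0.86055789
 -1.23949976]
[[0.005, 0.95, 0.313, 0.513], [-1.0, 0.006, -0.001, -0.138], [-0.002, -0.313, 0.95, 0.424], [0.0, 0.0, 0.0, 1.0]] 359.4506930736425 272.64431253982036 207.9774560404286
```

View pics/w1.png

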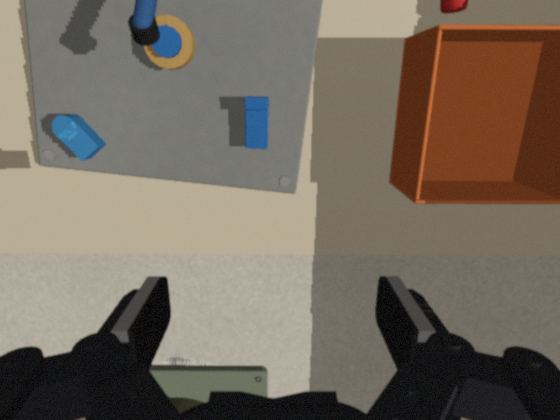

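The wrist view shows offcut_a at (257,122) and offcut_b at (78,138), both clear of the nest at (168,42). I get pose and height from this view plus the top view.

```bash
cat >>h.py <<'E'
def blobs(p,c,D,zmin=.022,zmax=.06):
    C=cloud(c,D);n,l,s,ce=cv2.connectedComponentsWithStats(masks(p)["blue"]);out=[]
    for i in range(1,n):
        if s[i][4]<80: continue
        q=C[l==i];med=np.median(q,0)
        if not(.38<med[0]<.53 and -.2<med[1]<.13 and .015<med[2]<.06): continue
        t=q[q[:,2]>zmin];r=cv2.minAreaRect((t[:,:2]*1000).astype(np.float32))
        out.append((ce[i],s[i].tolist(),r,t));
    return out
E
python3 - <<'E'
from h import *
p=cv2.imread("pics/w1.png");D=np.load("pics/w1.npy");c=np.load("pics/w1c.npy",allow_pickle=True).item()
pt=cv2.imread("pics/top0.png");Dt=np.load("pics/top0.npy");ct=robot.get_calibration("top")
W=blobs(p,c,D);T=blobs(pt,ct,Dt)
for n,L in(("wrist",W),("top",T)):
    for ce,s,r,t in L:
        print(n,np.round(ce,1),s,np.round(r[0],1),np.round(r[1],1),round(r[2],1),"z pct",np.round(np.percentile(t[:,2],[10,50,90]),4),"mean",np.round(t.mean(0),4))
for a in W:
    for b in T:
        x,e=tri(ray(c,*a[0]),ray(ct,*b[0]))
        if e<.02: print("tri",np.round(x,4),round(e,4))
for ce,s,r,t in W: # step / round end
    u=t[:,:2]-t[:,:2].mean(0);hi=t[t[:,2]>np.percentile(t[:,2],90)]
    w,v=np.linalg.eigh(np.cov(u.T));print("axis deg",np.degrees(np.arctan2(v[1,1],v[0,1])),"high end",hi.mean(0))
E
```

```text
wrist [256.  121.8] [245, 97, 23, 52, 1152] [ 483.6 -120.4] [27.5 62.7] 82.5 z pct [0.032  0.0331 0.042 ] mean [ 0.4804 -0.1199  0.0364]
wrist [ 76.7 135.5] [52, 115, 53, 46, 1436] [474.7 -23. ] [ 49.  237.6] 6.7 z pct [0.0289 0.0367 0.0379] mean [0.4653 0.0719 0.0362]
top [324.6 242. ] [321, 234, 9, 17, 137] [476.1 -72.4] [ 50.8 124.7] 4.8 z pct [0.0299 0.0333 0.0426] mean [ 0.4804 -0.1201  0.0447]
top [262.3 246.3] [256, 240, 14, 15, 128] [464.3  73.5] [45.  25.3] 39.5 z pct [0.034  0.0366 0.0394] mean [0.4638 0.0732 0.0368]
tri [ 0.4803 -0.1197  0.0322] 0.0
tri [0.4645 0.0754 0.0288] 0.0
axis deg 177.39973633093956 high end [ 0.5009816  -0.1207669   0.05588002]
axis deg 67.3217270686346 high end [0.46596421 0.07062712 0.04684561]
```

```bash
python3 - <<'E'
from h import *
p=cv2.imread("pics/w1.png");D=np.load("pics/w1.npy");c=np.load("pics/w1c.npy",allow_pickle=True).item()
for (ce,s,r,t),zs in zip(blobs(p,c,D),([(.029,.037),(.039,.045)],[(.033,.041)])):
    for lo,hi in zs:
        q=t[(t[:,2]>lo)&(t[:,2]<hi)]
        m=np.median(q[:,:2],0);q=q[np.linalg.norm(q[:,:2]-m,axis=1)<.035]
        rr=cv2.minAreaRect((q[:,:2]*1000).astype(np.float32));w,v=np.linalg.eigh(np.cov((q[:,:2]-q[:,:2].mean(0)).T))
        print(len(q),np.round(rr[0],1),np.round(rr[1],1),round(rr[2],1),"mean",q.mean(0).round(4),"axis",np.degrees(np.arctan2(v[1,1],v[0,1])).round(1))
E
```

```text
856 [ 473.3 -119.7] [23.7 40.1] 89.0 mean [ 0.4736 -0.1196  0.0328] axis 178.0
290 [ 499.8 -120.3] [11.9 22.6] 0.4 mean [ 0.4999 -0.1205  0.0418] axis 89.3
1131 [465.3  75.4] [48.6 26.8] 39.9 mean [0.465  0.0742 0.0368] axis -139.0
```

>>> drive_tool([
  [1,[0.1,0.05,-0.2],-0.008],
  [1,[0.245,0.11,-0.45],-0.008],
  [1,[0.245,0.11,-0.7],-0.008],
  [1,[0.245,0.11,-0.95],-0.008],
  [1,[0.245,0.11,-1],-0.008],
])

```text
time_s: 2.02
eef_pos: [0.4788, -0.1211, 0.0979]
ee_rot: [-3.141, 0.004, -0.027]
contact_force: [0.3, -0.0, 0.2]
finger_gap: 0.0855
finger_force: 0.0
```

>>> drive_tool([
  [1,[0,0,-0.15],0],
  [1,[0,0,-0.29],0],
  [1,[0,0,-0.305],0],
  [1,[0,0,-0.305],0],
  [1,[0,0,-0.305],0],
])

```text
time_s: 2.65
eef_pos: [0.4806, -0.1205, 0.0403]
ee_rot: [3.141, -0.002, -0.026]
contact_force: [0.8, 0.2, 0.6]
finger_gap: 0.0857
finger_force: 0.0
```

```bash
python3 - <<'E'
from h import *
p,d=robot.snapshot("wrist");cv2.imwrite("pics/w2.png",p);print(robot.get_state()["eef_pos"])
E
```

```text
[ 0.48058783 -0.12047703  0.04007596]
```

View pics/w2.png

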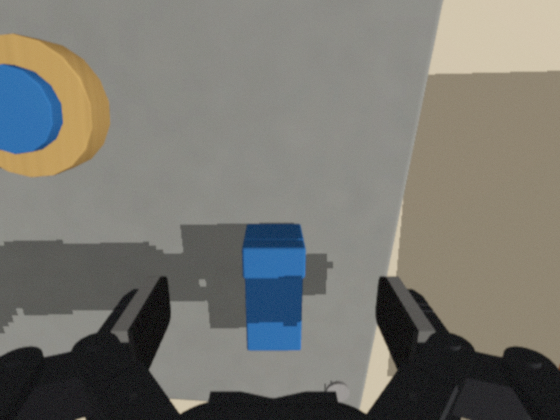

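The offcut is centred between the fingers at (275,290), so I close, lift and carry it.

>>> drive_tool([
  [0,[0,0,-0.01],0],
  [0,[0,0,-0.01],0],
  [0,[0,0,-0.01],0],
  [0,[0,0,-0.01],0],
  [0,[0,0,-0.01],0],
], newtons=30)

```text
time_s: 3.32
eef_pos: [0.4801, -0.1203, 0.0371]
ee_rot: [-3.141, -0.0, -0.026]
contact_force: [-0.9, 0.8, 5.6]
finger_gap: 0.0231
finger_force: 30.1
```

>>> drive_tool([
  [0,[0,0,0],0],
  [0,[0,0,0.15],0],
  [0,[0,0,0.4],0],
  [0,[0,0,0.65],0],
  [0,[0,0,0.8],0],
])

```text
time_s: 3.95
eef_pos: [0.4803, -0.1204, 0.1991]
ee_rot: [3.141, -0.002, -0.026]
contact_force: [-0.8, 0.3, -0.1]
finger_gap: 0.0231
finger_force: 29.6
```

>>> drive_tool([
  [0,[0,-0.2,0],0],
  [0,[0,-0.4,0],0],
  [0,[-0.03,-0.65,0],0],
  [0,[-0.06,-0.85,0],0.008],
  [0,[-0.075,-1,0],0.008],
])

```text
time_s: 4.58
eef_pos: [0.4643, -0.3221, 0.1968]
ee_rot: [3.142, 0.0, -0.001]
contact_force: [0.2, -0.1, -0.9]
finger_gap: 0.0228
finger_force: 29.6
```

>>> drive_tool([
  [0,[0,-0.175,0],0],
  [0,[0,-0.175,-0.2],0],
  [0,[0,-0.175,-0.45],0],
  [0,[0,-0.175,-0.65],0],
  [0,[0,-0.175,-0.68],0],
])

```text
time_s: 5.2
eef_pos: [0.4642, -0.3546, 0.059]
ee_rot: [-3.139, 0.003, -0.001]
contact_force: [0.4, -0.6, 0.7]
finger_gap: 0.0234
finger_force: 29.6
```

>>> drive_tool([
  [0,[0,0,0],0],
  [0.6,[0,0,0],0],
  [0.6,[0,0,0],0],
  [0.6,[0,0,0],0],
  [0.6,[0,0,0.1],0],
])

```text
time_s: 5.82
eef_pos: [0.4647, -0.355, 0.0806]
ee_rot: [-3.141, 0.001, -0.001]
contact_force: [-0.2, -0.6, -0.2]
finger_gap: 0.051
finger_force: 0.0
```

>>> drive_tool([
  [0.6,[0,0,0.2],0],
  [0.6,[0,0,0.45],0],
  [1,[0,0,0.7],0],
  [1,[0,0,0.9],0],
  [1,[0,0,0.9],0],
])

```text
time_s: 6.45
eef_pos: [0.4657, -0.3558, 0.2638]
ee_rot: [3.139, -0.004, -0.001]
contact_force: [-0.3, -1.1, -0.9]
finger_gap: 0.0852
finger_force: 0.0
```

>>> drive_tool([
  [1,[0,0.2,0],0],
  [1,[0,0.4,0],0],
  [1,[0,0.65,0],0.04],
  [1,[0,0.85,0],0.09],
  [1,[0,1,0],0.14],
])

```text
time_s: 7.08
eef_pos: [0.4648, -0.1534, 0.2606]
ee_rot: [-3.141, 0.0, 0.446]
contact_force: [-0.1, -0.2, 0.0]
finger_gap: 0.0854
finger_force: 0.0
```

>>> drive_tool([
  [1,[0,0.25,0],0.04],
  [1,[0,0.5,0],0.082],
  [1,[0,0.75,0],0.082],
  [1,[0,1,0],0.082],
  [1,[0,1,0],0.082],
])

```text
time_s: 7.7
eef_pos: [0.4647, 0.0481, 0.2605]
ee_rot: [-3.14, -0.0, 0.702]
contact_force: [0.2, -1.1, 1.1]
finger_gap: 0.0853
finger_force: 0.0
```

>>> drive_tool([
  [1,[0,0.15,0],0],
  [1,[0,0.15,-0.2],0],
  [1,[0,0.15,-0.45],0],
  [1,[0,0.15,-0.7],0],
  [1,[0,0.15,-0.7],0],
])

```text
time_s: 8.32
eef_pos: [0.4637, 0.0738, 0.1188]
ee_rot: [-3.139, 0.005, 0.697]
contact_force: [-0.4, -0.5, 0.7]
finger_gap: 0.0857
finger_force: 0.0
```

```bash
python3 - <<'E'
from h import *
c=robot.get_calibration("wrist");p,D=robot.snapshot("wrist");cv2.imwrite("pics/w3.png",p);s=robot.get_state();print(s["eef_pos"],s["ee_rot"])
for ce,_,r,t in blobs(p,c,D):
    q=t[(t[:,2]>.033)&(t[:,2]<.041)];m=np.median(q[:,:2],0);q=q[np.linalg.norm(q[:,:2]-m,axis=1)<.035]
    rr=cv2.minAreaRect((q[:,:2]*1000).astype(np.float32));print(ce,len(q),rr)
E
```

```text
[0.46464103 0.07410097 0.12088175] [-3.14054806e+00  2.27335461e-03  6.96471810e-01]
[271.71732234 221.7909264 ] 2943 ((465.02032470703125, 76.11109924316406), (49.060203552246094, 25.735515594482422), 39.419593811035156)
```

View pics/w3.png

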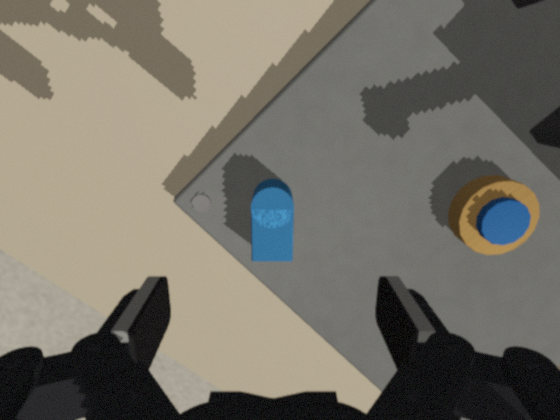

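Offcut_b lies squarely between the fingers at (272,222), so I descend and grip it.

>>> drive_tool([
  [1,[0,0.005,-0.15],0],
  [1,[0,0.005,-0.3],0],
  [1,[0,0.005,-0.4],0],
  [1,[0,0.005,-0.415],0],
  [0,[0,0.005,-0.415],0],
])

```text
time_s: 9.0
eef_pos: [0.4658, 0.0757, 0.0395]
ee_rot: [3.141, -0.002, 0.697]
contact_force: [0.6, 0.2, 0.2]
finger_gap: 0.07
finger_force: 0.0
```

>>> drive_tool([
  [0,[0,0,0],0],
  [0,[0,0,0],0],
  [0,[0,0,0],0],
  [0,[0,0,0],0],
  [0,[0,0,0.1],0],
])

```text
time_s: 9.62
eef_pos: [0.4647, 0.0757, 0.0577]
ee_rot: [-3.141, 0.001, 0.697]
contact_force: [-0.5, 0.9, -0.5]
finger_gap: 0.0251
finger_force: 30.3
```

>>> drive_tool([
  [0,[0,0,0.2],0],
  [0,[0,0,0.45],0],
  [0,[0,0,0.7],0],
  [0,[0,0,0.85],0],
  [0,[0,0,0.85],0],
])

```text
time_s: 10.25
eef_pos: [0.4656, 0.0758, 0.2298]
ee_rot: [3.14, -0.003, 0.697]
contact_force: [0.3, -0.3, -1.0]
finger_gap: 0.0254
finger_force: 30.4
```

>>> drive_tool([
  [0,[0,-0.2,0],-0.04],
  [0,[0,-0.4,0],-0.09],
  [0,[0,-0.65,0],-0.14],
  [0,[0,-0.85,0],-0.18],
  [0,[0,-1,0],-0.222],
])

```text
time_s: 10.88
eef_pos: [0.4645, -0.126, 0.2272]
ee_rot: [3.141, 0.001, -0.006]
contact_force: [0.6, 0.4, -0.5]
finger_gap: 0.0253
finger_force: 30.3
```

>>> drive_tool([
  [0,[0.05,-0.25,0],0],
  [0,[0.1,-0.5,0],0],
  [0,[0.2,-0.75,0],0],
  [0,[0.25,-0.95,0],0],
  [0,[0.25,-1,0],0],
])

```text
time_s: 11.5
eef_pos: [0.5144, -0.3265, 0.2264]
ee_rot: [-3.142, 0.002, -0.003]
contact_force: [0.3, 1.3, -0.6]
finger_gap: 0.0253
finger_force: 30.3
```

>>> drive_tool([
  [0,[0,-0.155,0],0],
  [0,[0,-0.155,-0.3],0],
  [0,[0,-0.155,-0.55],0],
  [0,[0,-0.155,-0.8],0],
  [0,[0,-0.155,-0.84],0],
])

```text
time_s: 12.12
eef_pos: [0.5138, -0.3537, 0.0571]
ee_rot: [-3.138, 0.004, 0.0]
contact_force: [0.8, 0.0, 0.8]
finger_gap: 0.0252
finger_force: 30.3
```

>>> drive_tool([
  [0,[0,0,0],0],
  [0.6,[0,0,0],0],
  [0.6,[0,0,0],0],
  [0.6,[0,0,0],0],
  [0.6,[0,0,0.1],0],
])

```text
time_s: 12.75
eef_pos: [0.5146, -0.3549, 0.08]
ee_rot: [-3.14, 0.002, -0.001]
contact_force: [-0.1, 0.1, 0.9]
finger_gap: 0.0515
finger_force: 0.0
```

>>> drive_tool([
  [0.6,[0,0,0.25],0],
  [0.6,[0,0,0.5],0],
  [0.6,[0,0,0.75],0],
  [0.6,[0,0,1],0],
  [0.6,[0,0,1],0],
])

```text
time_s: 13.38
eef_pos: [0.5157, -0.3558, 0.285]
ee_rot: [3.138, -0.006, -0.001]
contact_force: [0.3, 0.5, -1.3]
finger_gap: 0.051
finger_force: 0.0
```

```bash
python3 - <<'E'
from h import *
s=robot.get_state();print(s["eef_pos"],s["ee_rot"],s["joint_positions"])
R=[]
for n in("wrist","scene"):
    c=robot.get_calibration(n);p,D=robot.snapshot(n);cv2.imwrite(f"pics/{n}4.png",p);C=cloud(c,D);m=masks(p)
    for k in("blue","red"):
        nn,l,st,ce=cv2.connectedComponentsWithStats(m[k])
        for i in range(1,nn):
            if st[i][4]<30:continue
            q=np.median(C[l==i],0)
            if k=="blue" and(.4<q[0]<.57 and -.43<q[1]<-.28): print(n,k,ce[i].round(1),st[i][4],q.round(4))
            if k=="red" and(.55<q[0]<.72 and -.05<q[1]<.2): print(n,k,ce[i].round(1),st[i].tolist(),q.round(4))
a=cv2.imread("pics/wrist4.png");b=cv2.imread("pics/scene4.png")[120:320,80:400]
cv2.imwrite("pics/v4.png",np.hstack([cv2.resize(a,(400,300)),cv2.resize(b,(400,300))]))
E
```

```text
[ 0.51572775 -0.35582074  0.2850209 ] [ 3.13798616e+00 -5.70218105e-03 -6.12797705e-04] [ 0.53271588  0.7588007   0.04619813  1.22540767 -0.03480925  1.15139232
 -0.99120288]
wrist blue [271.9 187.9] 1827 [ 0.5033 -0.3551  0.0308]
scene blue [152.4 273.9] 93 [ 0.4688 -0.3574  0.0243]
scene red [310.2 205.9] [307, 199, 8, 21, 62] [0.6397 0.0588 0.2017]
```

View pics/v4.png

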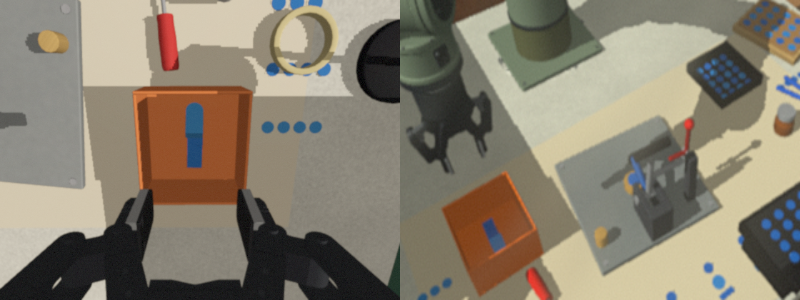

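Both offcuts lie in the bin at left-panel (194,118) and (194,150), end to end on the floor. Next I measure the red ball and the crossbar.

```bash
python3 - <<'E'
from h import *
R=[]
for n,f in(("top","top0"),("scene","scene4")):
    c=robot.get_calibration(n);p=cv2.imread(f"pics/{f}.png")
    if n=="scene": D=None
    else: D=np.load("pics/top0.npy")
    m=masks(p)["red"];nn,l,st,ce=cv2.connectedComponentsWithStats(m)
    for i in range(1,nn):
        x,y,w,h,a=st[i]
        if (n=="top" and 250<x<275 and 170<y<190 and a>30) or (n=="scene" and 300<x<315 and 190<y<215 and a>30):
            dt=cv2.distanceTransform((l==i).astype(np.uint8),cv2.DIST_L2,5);v,u=np.unravel_index(dt.argmax(),dt.shape)
            yy,xx=np.where(dt>dt.max()*.7);print(n,st[i].tolist(),(xx.mean(),yy.mean()),dt.max());R.append(ray(c,xx.mean(),yy.mean()))
            if D is not None:
                q=cloud(c,D)[l==i];print("ball pts",q[q[:,2]>.19].mean(0).round(4),"finger pts",q[q[:,2]<.18].round(3)[::4].tolist())
print("tri",tri(*R))
c=robot.get_calibration("top");C=cloud(c,np.load("pics/top0.npy"));P=C[160:200,280:325].reshape(-1,3)
q=P[(P[:,2]>.205)&(P[:,2]<.24)];print("bar",len(q),np.median(q,0).round(4),cv2.minAreaRect((q[:,:2]*1000).astype(np.float32)),np.percentile(q[:,2],[50,95]))
E
```

```text
top [260, 179, 22, 11, 98] (np.float64(264.0), np.float64(182.25)) 3.5969
ball pts [0.6353 0.0623 0.2068] finger pts [[0.658, 0.063, 0.14], [0.649, 0.054, 0.143], [0.639, 0.046, 0.134], [0.631, 0.059, 0.159], [0.635, 0.048, 0.136], [0.635, 0.037, 0.138], [0.636, 0.025, 0.135], [0.633, 0.049, 0.133], [0.633, 0.037, 0.136], [0.632, 0.025, 0.138], [0.63, 0.046, 0.136], [0.63, 0.034, 0.134], [0.629, 0.022, 0.138]]
scene [307, 199, 8, 21, 62] (np.float64(310.5), np.float64(202.5)) 3.1969
tri (array([0.63741096, 0.06177032, 0.20128769]), np.float64(0.00010019312344057068))
bar 196 [ 0.6508 -0.0438  0.2251] ((652.41845703125, -43.83127212524414), (79.43141174316406, 18.747846603393555), 84.9155502319336) [0.225102   0.22924826]
```

>>> drive_tool([
  [0,[0.05,0.2,0],0],
  [0,[0.1,0.4,0],0],
  [0,[0.15,0.65,0],-0.02],
  [0,[0.2,0.85,0],-0.035],
  [0,[0.2,1,0],-0.035],
])

```text
time_s: 14.1
eef_pos: [0.5551, -0.1531, 0.2794]
ee_rot: [-3.141, 0.001, -0.11]
contact_force: [0.5, 0.4, -0.0]
finger_gap: -0.0003
finger_force: 0.0
```

>>> drive_tool([
  [0,[0.1,0.2,0],0],
  [0,[0.2,0.45,0],0],
  [0,[0.3,0.7,0],0],
  [0,[0.405,0.87,0],0],
  [0,[0.405,0.87,0],0],
])

```text
time_s: 14.72
eef_pos: [0.6363, 0.0218, 0.2787]
ee_rot: [-3.141, 0.002, -0.107]
contact_force: [0.9, -0.4, -1.4]
finger_gap: -0.0
finger_force: 0.0
```

>>> drive_tool([
  [0,[0,0,0],0],
  [0,[0,0,-0.15],0],
  [0,[0,0,-0.3],0],
  [0,[0,0,-0.37],0],
  [0,[0,0,-0.37],0],
])

```text
time_s: 15.35
eef_pos: [0.6359, 0.0181, 0.2058]
ee_rot: [3.141, 0.001, -0.111]
contact_force: [-0.2, -0.2, 0.6]
finger_gap: -0.0
finger_force: 0.0
```

```bash
python3 - <<'E'
from h import *
p,D=robot.snapshot("scene");cv2.imwrite("pics/s5.png",cv2.resize(p[130:310,200:440],None,fx=3.2,fy=3.2,interpolation=cv2.INTER_CUBIC))
E
```

```text
(no output)
```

View pics/s5.png

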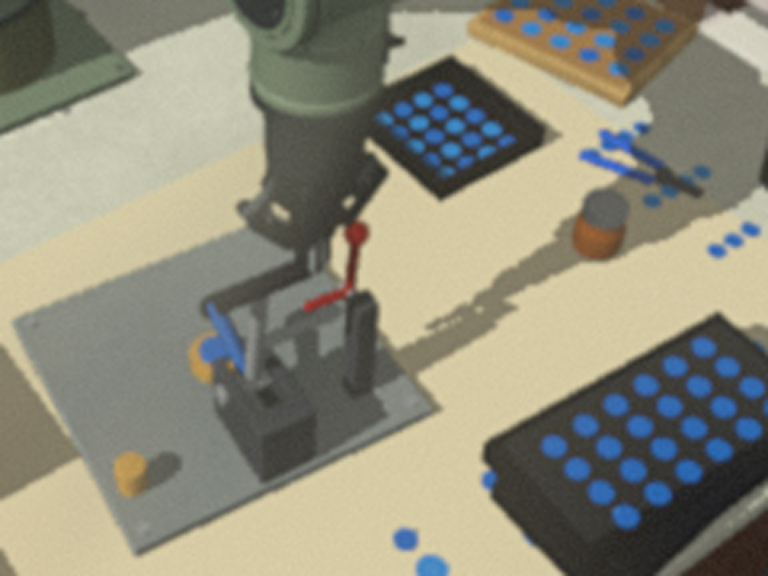

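The closed fingers stand between the bar's left end at (300,265) and the red ball at (356,233). Next I push the ball left and down along its arc.

>>> drive_tool([
  [0,[0,0.05,0],0],
  [0,[0,0.1,0],0],
  [0,[0.01,0.15,-0.02],0],
  [0,[0.02,0.2,-0.05],0],
  [0,[0.025,0.235,-0.08],0],
])

```text
time_s: 16.02
eef_pos: [0.6411, 0.0665, 0.1893]
ee_rot: [-3.142, 0.0, -0.11]
contact_force: [-0.3, -1.5, 2.6]
finger_gap: 0.0002
finger_force: 1.3
```

>>> drive_tool([
  [0,[0,0.03,-0.02],0],
  [0,[0.005,0.06,-0.04],0],
  [0,[0.01,0.09,-0.06],0],
  [0,[0.01,0.12,-0.08],0],
  [0,[0.01,0.13,-0.1],0],
])

```text
time_s: 16.65
eef_pos: [0.6437, 0.0914, 0.171]
ee_rot: [3.141, -0.002, -0.111]
contact_force: [-8.7, -10.0, 44.2]
finger_gap: -0.0
finger_force: 21.9
```

```bash
cat >ball.py <<'E'
from h import *
c=robot.get_calibration("scene");p,D=robot.snapshot("scene")
cv2.imwrite("pics/s6.png",p)
C=cloud(c,D);m=masks(p)["red"]>0;ok=m&(abs(C[...,0]-.64)<.06)&(C[...,1]>-.05)&(C[...,1]<.2)&(C[...,2]>.08)
q=C[ok];d=q[:,1:]-[.058,.13];r=np.hypot(*d.T);s=q[(r>.03)&(r<.09)]
print(len(q),len(s),"ball pts",q[r>.058].mean(0) if (r>.058).any() else None,"angles",np.percentile(np.arctan2(*d[r>.055].T),[5,25,50,75,95]).round(2) if (r>.055).any() else None)
E
python3 ball.py
```

```text
32 20 ball pts [0.64883975 0.11807428 0.16739646] angles [0.98 0.99 1.02 1.03 1.07]
```

The catch is at its stop: ball at (0.118, 0.167), and the push rises to 44 N. Next I lift off and turn the tool for the crossbar, gripping right of its shaft so the lever can turn between the fingers.

>>> drive_tool([
  [0,[0,-0.01,0.15],0],
  [0,[0,-0.02,0.35],0],
  [0,[0,-0.02,0.55],0.05],
  [0,[0,-0.02,0.65],0.1],
  [0,[0,-0.02,0.65],0.155],
])

```text
time_s: 17.32
eef_pos: [0.6435, 0.0883, 0.3014]
ee_rot: [-3.141, -0.003, 0.382]
contact_force: [0.3, 0.4, -1.4]
finger_gap: -0.0001
finger_force: 0.0
```

>>> drive_tool([
  [0.7,[0,-0.1,0],0.055],
  [0.7,[0.01,-0.25,0],0.11],
  [0.7,[0.02,-0.4,0],0.165],
  [0.7,[0.03,-0.6,0],0.22],
  [0.7,[0.03,-0.78,0],0.275],
])

```text
time_s: 17.95
eef_pos: [0.6491, -0.0691, 0.2997]
ee_rot: [-3.141, -0.001, 1.246]
contact_force: [-0.1, -0.5, 0.5]
finger_gap: 0.0599
finger_force: 0.0
```

>>> drive_tool([
  [0.7,[0,0,0],0.055],
  [0.7,[0,0,0],0.07],
  [0.7,[0,0,0],0.07],
  [0.7,[0,0,0],0.07],
  [0.7,[0,0,0],0.07],
])

```text
time_s: 18.58
eef_pos: [0.6491, -0.0681, 0.2999]
ee_rot: [-3.141, -0.0, 1.46]
contact_force: [0.3, 0.2, 0.7]
finger_gap: 0.06
finger_force: 0.0
```

```bash
python3 ball.py; python3 - <<'E'
from h import *
s=robot.get_state();print(s["eef_pos"],s["ee_rot"])
c=robot.get_calibration("wrist");p,D=robot.snapshot("wrist");C=cloud(c,D)
q=C[(C[...,2]>.205)&(C[...,2]<.24)&(abs(C[...,0]-.65)<.06)&(abs(C[...,1]+.04)<.08)]
print(len(q),cv2.minAreaRect((q[:,:2]*1000).astype(np.float32)) if len(q)>5 else "")
b=cv2.imread("pics/s6.png")[130:310,200:440]
cv2.imwrite("pics/v6.png",np.hstack([cv2.resize(p,(400,300)),cv2.resize(b,(400,300))]))
E
```

```text
65 54 ball pts [0.64664191 0.11615111 0.16762914] angles [0.94 0.98 0.99 1.03 1.07]
[ 0.64911824 -0.06813842  0.29995045] [-3.14149314e+00 -6.14223598e-05  1.45986260e+00]
4110 ((652.3500366210938, -41.71644592285156), (80.01262664794922, 18.031648635864258), 83.80359649658203)
```

View pics/v6.png

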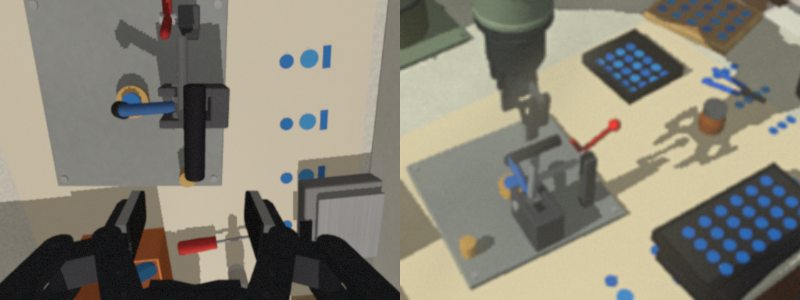

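The catch lies open to the left (ball at right-panel (614,125)), and the bar at left-panel (194,133) is aligned with the open fingers. I descend and grip.

>>> drive_tool([
  [0.7,[0.005,0.01,-0.15],0],
  [0.7,[0.005,0.01,-0.3],0],
  [0.7,[0.005,0.01,-0.4],0],
  [0.7,[0.005,0.01,-0.41],0],
  [0.7,[0.005,0.01,-0.41],0],
], newtons=40)

```text
time_s: 19.3
eef_pos: [0.6504, -0.0662, 0.2187]
ee_rot: [3.141, -0.0, 1.46]
contact_force: [0.2, -0.4, 0.3]
finger_gap: 0.0598
finger_force: 0.0
```

>>> drive_tool([
  [0,[0,0,0],0],
  [0,[0,0,0],0],
  [0,[0,0,0],0],
  [0,[0,0,0],0],
  [0,[0,0,0],0],
])

```text
time_s: 19.92
eef_pos: [0.6493, -0.0662, 0.2185]
ee_rot: [-3.14, 0.0, 1.46]
contact_force: [-10.6, 0.7, 9.1]
finger_gap: 0.0168
finger_force: 38.9
```

>>> drive_tool([
  [0,[-0.055,0.006,0.004],0],
  [0,[-0.11,0.012,0.008],0],
  [0,[-0.165,0.018,0.006],0],
  [0,[-0.223,0.025,0],0],
  [0,[-0.27,0.03,-0.01],0],
])

```text
time_s: 20.55
eef_pos: [0.5972, -0.0605, 0.2172]
ee_rot: [3.137, -0.0, 1.46]
contact_force: [9.4, -0.9, -4.3]
finger_gap: 0.0169
finger_force: 39.6
```

>>> drive_tool([
  [0,[-0.05,0.005,-0.012],0],
  [0,[-0.1,0.01,-0.027],0],
  [0,[-0.15,0.016,-0.047],0],
  [0,[-0.2,0.022,-0.07],0],
  [0,[-0.24,0.026,-0.093],0],
])

```text
time_s: 21.18
eef_pos: [0.5497, -0.0552, 0.1984]
ee_rot: [3.136, -0.0, 1.46]
contact_force: [6.2, -1.8, 11.7]
finger_gap: 0.0166
finger_force: 41.3
```

>>> drive_tool([
  [0,[-0.01,0,-0.005],0],
  [0,[-0.015,0,-0.01],0],
  [0,[-0.015,0,-0.01],0],
  [0,[-0.015,0,-0.01],0],
  [0,[-0.015,0,-0.01],0],
])

```text
time_s: 21.8
eef_pos: [0.5487, -0.0551, 0.1978]
ee_rot: [3.132, -0.001, 1.46]
contact_force: [13.8, -1.4, 21.1]
finger_gap: 0.017
finger_force: 42.2
```

```bash
python3 ball.py; python3 - <<'E'
from h import *
s=robot.get_state();print(s["eef_pos"],s["contact_force"],s["finger_force"],s["finger_gap"])
c=robot.get_calibration("wrist");p,D=robot.snapshot("wrist");C=cloud(c,D)
q=C[(C[...,2]>.19)&(C[...,2]<.23)&(abs(C[...,0]-.57)<.07)&(abs(C[...,1]+.02)<.06)]
print(len(q),q.mean(0),cv2.minAreaRect((q[:,:2]*1000).astype(np.float32)) if len(q)>5 else "")
b=cv2.imread("pics/s6.png")[130:330,100:400]
cv2.imwrite("pics/v7.png",np.hstack([cv2.resize(p,(400,300)),cv2.resize(b,(400,300))]))
E
```

```text
83 67 ball pts [0.64686328 0.11650843 0.16812917] angles [0.94 0.96 0.99 1.02 1.08]
[ 0.54869298 -0.05513322  0.19777233] [13.87493496 -1.89268488 20.8649496 ] 42.228437662124634 0.016257229739311384
16443 [ 0.55135055 -0.03398616  0.20938709] ((551.2468872070312, -31.067611694335938), (80.46204376220703, 83.75727081298828), 84.15204620361328)
```

View pics/v7.png

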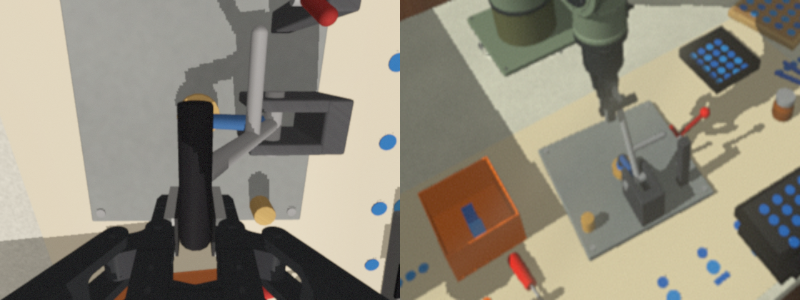

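The picture shows the lever at its stop with the bar held between the fingers (left panel (195,160)). The catch is open (ball at right-panel (705,112)), both offcuts are in the bin at (473,220) and the gauge still stands at (588,222). I hand in.

```bash
python3 -c "
from rig import robot
print(robot.job_done())"
```

```text
the job is handed in; nothing more can be done
None
```

I handed the job in after about 22 s of robot time: both offcuts are in the scrap bin, the catch is open, and the lever is held at its stop by the crossbar at about 42 N grip; the hand-in returned no verdict.

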